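Load two preforms into a compression mould

ROBOT

A 6-joint arm with a two-finger parallel gripper is mounted at the origin on the work surface. World frame = base frame: x ahead of the robot, y to its left, z up, the work surface at z = 0. Lengths are in m, angles in rad, forces in N, time in s.
With the tool pointing down it reaches from about 0.325 to 0.9 m from the base axis. Payload 6.1 kg.
Tool frame: the origin (TCP) lies on the front face of the gripper's body, between the roots of the fingers; the fingertips stand 73 mm ahead of it and the grasp point (between the pads) lies 54 mm ahead of it (manip.tcp_to_tips is the distance from the TCP to the fingertips, in m); z points along the fingers, y is the direction in which the jaws open and shut (so a half turn about z gives the same grasp; the last joint's range is limited). The gripper opens to 85 mm and grips with 20 to 120 N. Pads are 22 mm wide; open, the fingers measure 114 mm over their backs; the gripper's body (76 mm by 85 mm) begins 54 mm behind the grasp point. The pads swing forward as they close: fully open they stand 13 mm farther back than shut.
Start: joints at [1.021, 0.22, 1.526, -0, 1.395, -0.126], TCP at [0.257, 0.57, 0.304] pointing down, gripper open.
Joint ranges: [-2.98, 2.98], [-0.91, 2.08], [0.09, 2.57], [-1.24, 4.39], [0.2, 2.65], [-2.68, 2.68]. Speed limits (rad/s): [2.57, 2.57, 3.01, 3.14, 3.14, 3.14].

INTERFACE

Orientations are given as a 3x3 rotation matrix whose columns are the frame's x, y, z axes.
In Python, from plant import manip gives the robot as it stands.
- The arm moves only by the shell command python3 -m inch 'ROWS' [FORCE]. ROWS is JSON, a list of rows, each a list of 7 numbers: the shift along the tool's x, y, z in m, then the turn, a rotation vector about the tool's x, y, z in rad, then the closure in counts, from 0 (fully open) to 255 (shut). In form: [[tx, ty, tz, wx, wy, wz, claw], ...]. A call has 1 to 5 rows; each row shifts and turns the commanded pose from where the row before left it, along the tool's axes as they then stand; what a row does not reach is not made up. A row lasts 1/12 s, in which the tool goes at most 41.7 mm and 7.16 degrees, less where a joint would pass 70% of its speed; a pose out of reach is approached as far as the arm can. A call is refused whole if a number of a shift passes 0.0417 or a number of a turn 0.125, either way. A call with a gripper value outside its range is refused whole. The fingers move at their own pace and stop on an object; FORCE is the grip in N (left out, the last holds). Time passes only in rows, so rows that do not move let the fingers close. It gives the time, the measured TCP pose, the force and the opening at its end, in the units of the state.
- manip.observe(): the state, without advancing time (a new reading comes with each control period).
- manip.snapshot(name): name is "side" or "top" or "wrist"; returns the picture (384x512x3 uint8, red, green, blue); there is no depth.
- manip.camera_params(name): a dict with "fx", "fy", "cx", "cy" (pixels), "view" (4x4, takes a point from world to camera coordinates); the wrist camera has in their place "T_tool_cam" (4x4, takes a point from camera to tool coordinates, whose origin is the TCP and whose axes are the flange's). Camera axes: x right, y up, looking along -z (the intrinsics and any distortion apply to the point x, -y, -z); pixel columns grow to the right and rows downward; lengths in m; the calibration is good to about 2 mm. A picture is of the moment at which its call begins: read the wrist's pose just before it. camera_params takes no time and is no camera call.
- manip.sign_off(): hands the job in, once; it reports no verdict.
The state is a dict: "clock": time; "qpos": joint angles; "joint_vel": joint speeds; "tau": joint torques, N m; "ee_pos": TCP position; "tcp_rot": TCP orientation; "wrist_force": force on the tool from outside, world axes, zero at the start; "torque": the same for the moment, N m; "opening": finger opening in m.
Only numpy, scipy, OpenCV 4.12 (cv2) and the standard library are available. Lean on these libraries where they do the work, as an engineer would, in place of code of your own. Each camera call takes 0.05 s, during which the arm holds its last target. There are 200 camera calls.

TASK

Load the mould: with the fingertips, gently nudge the blue disc and the orange disc across the mould's flat top until each one drops into the round cavity of its own size and lies flat on the cavity's floor. Only push them: do not pinch, press hard on or lift the discs or let one fall off the mould, and leave everything else on the bench where it is.

Things in the scene. Friction and masses are not known exactly. Their poses are not given: they have to be found in the camera images.
- mould: Lower half of a compression mould, fixed: metal plate 190 mm (its x) by 220 mm (its y), flat top 24 mm above the bench. Origin: centre of its underside; x points away from the robot (within about 20 degrees), y left. Two round cavities with upright walls in its farther half; the discs lie on the plain nearer half. At x 35, y 98 and -98 mm steel guide pins, 12 mm thick, stand 20 mm above the top.
- cavity_large (a point): Centre of the mouth of the large cavity, level with the mould's top: 57 mm in diameter, 10 mm deep; at x 35, y 55 mm in the mould's frame. It takes the blue disc, with 2.5 mm to spare all round; the orange one would fall into it too, and cannot easily be got out.
- cavity_small (a point): Centre of the mouth of the small cavity, level with the mould's top: 43 mm in diameter, 10 mm deep; at x 35, y -55 mm in the mould's frame. It takes the orange disc, with 2.5 mm to spare all round.
- blue_disc_center (a point): Centre (half-way up) of the blue plastic disc, 52 mm in diameter and 8 mm thick, 20 to 34 g, loose; z is its axis. It starts flat on the nearer half of the mould's top, left or right (its centre 4 mm above that top). Once dropped in, its upper face lies 2 mm below the mould's top; if it hangs tilted on the rim, a few mm more push drops it.
- orange_disc_center (a point): Centre (half-way up) of the orange plastic disc, 38 mm in diameter and 8 mm thick, 10 to 18 g, loose; z is its axis. It starts flat on the nearer half of the mould's top, on the other side from the blue one (its centre 4 mm above that top). Once dropped in, its upper face lies 2 mm below the mould's top; if it hangs tilted on the rim, a few mm more push drops it.
- blue_disc: The blue disc again; origin at the centre of its underside.
- orange_disc: The orange disc again; origin at the centre of its underside.
- chamber_rack: Loose black block 170 x 48 x 45 mm with three steel tubes, 73 mm high in all, beside the mould on the left; to be left alone. Origin: centre of its underside, x along its length.
- pliers: Long-nose pliers with teal handles lying flat, 150 mm long, 15 mm high; to be left alone. Origin under the pivot.
- sample_jar: Amber jar with white lid, 56 mm in diameter, 78 mm high, near the mould's near right corner; to be left alone. Origin: centre of its underside.
- release_spray: Spray can, 52 mm in diameter, 150 mm high, standing farther out on the near right; to be left alone. Origin: centre of its underside.
- spatula: Spatula with wooden handle, 200 mm long, lying flat; to be left alone.
- spares_dish: Clear dish 92 mm in diameter and 14 mm high with spare discs in it, on the left; to be left alone. Origin: centre of its underside.
Not all that is in view belongs to the job. What is meant by the blue_disc is not green, and is the smaller of those in its own colour.

How it is judged:
By the outcome, as a careful person would: the job done as asked, in the order asked, and still so for the second after the job is handed in, with the robot touching nothing.
It also fails if it takes over 51 s, if anything falls off the work surface, if the arm or the gripper's body presses on something with over 40 N, if the wrist force passes 120 N, or if a joint passes its speed limit or range.

## Working session

There is one attempt and no reset: what is moved stays moved. The work goes in short steps, Python scripts to look and compute and a shell command to move; the robot and the scene stay as the last step left them, time stands still between calls to the robot, and variables do not carry over. Pictures are saved under pics/ and viewed, about 8 in all and at most 12, crops included, and the job is handed in when it is done.

```bash
ls; mkdir -p pics; python3 - <<'E'
from plant import manip
import cv2,numpy as np
o=manip.observe();print({k:np.round(v,4).tolist() for k,v in o.items()})
print(manip.tcp_to_tips)
for n in("top","side"):
    im=manip.snapshot(n);cv2.imwrite(f"pics/{n}0.png",im[...,::-1])
    c=manip.camera_params(n);print(n,c)
print(manip.camera_params("wrist"))
E
```

```text
pics
{'clock': 0.0, 'qpos': [1.0209, 0.2212, 1.5276, -0.0, 1.3947, -0.1261], 'joint_vel': [-0.0018, 0.0, 0.001, 0.0017, 0.0031, 0.0006], 'tau': [0.0003, -49.6872, -38.9405, -0.0003, 0.0106, 0.0], 'ee_pos': [0.2568, 0.5693, 0.3028], 'tcp_rot': [[-0.9115, 0.4112, -0.001], [0.4112, 0.9115, -0.0017], [0.0002, -0.0019, -1.0]], 'wrist_force': [0.2259, -0.2887, 0.5721], 'torque': [-0.0044, 0.0545, -0.0073], 'opening': 0.0856}
0.0726
top {'fx': 415.7410960075797, 'fy': 415.7410960075797, 'cx': 255.9512706656855, 'cy': 192.1088231780333, 'view': array([[-0.00481224, -0.99981666,  0.01853356, -0.0118657 ],
       [ 0.98562348, -0.00161213,  0.16894897, -0.58181436],
       [-0.16888812,  0.01908013,  0.98545053, -1.07754045],
       [ 0.        ,  0.        ,  0.        ,  1.        ]])}
side {'fx': 390.9391992880495, 'fy': 390.9391992880495, 'cx': 249.82692140618042, 'cy': 190.53350157123415, 'view': array([[ 0.90012001, -0.43522876, -0.01897084, -0.5321885 ],
       [ 0.3127244 ,  0.61521834,  0.723678  , -0.21392437],
       [-0.30329427, -0.65732969,  0.68987699, -1.09184007],
       [ 0.        ,  0.        ,  0.        ,  1.        ]])}
{'fx': 267.4778296811783, 'fy': 267.4778296811783, 'cx': 261.19905799590003, 'cy': 191.96427507764142, 'T_tool_cam': array([[-1.12865818e-03,  9.60744264e-01,  2.77433209e-01,
         7.06631535e-02],
       [ 9.99999335e-01,  1.14983667e-03,  8.63575477e-05,
        -1.20510353e-03],
       [-2.36035358e-04,  2.77433122e-01, -9.60744923e-01,
        -6.87356490e-02],
       [ 0.00000000e+00,  0.00000000e+00,  0.00000000e+00,
         1.00000000e+00]])}
```

View pics/top0.png

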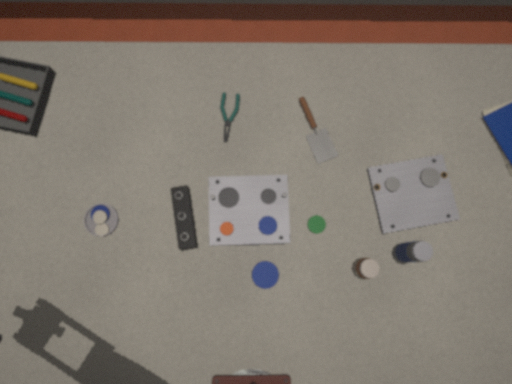

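View pics/side0.png

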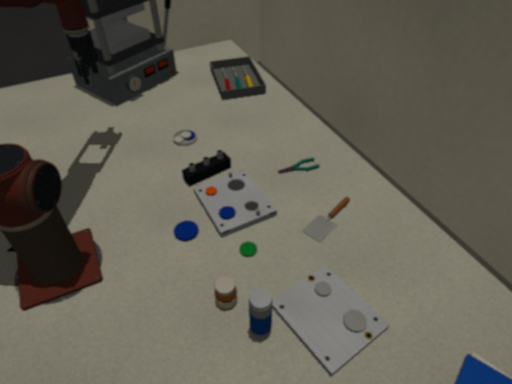

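The top view shows the mould at cols 208–290, rows 175–245. The large cavity is at (228,197) and the small one at (269,197). The orange disc is at (227,229), and the blue disc to use is at (268,226). The bigger blue one at (265,275) and the green one are decoys, and so is the second plate on the right. The discs have to swap sides, but both straight paths stay clear of the other cavity.

```bash
cat > h.py <<'E'
from plant import manip
import numpy as np,cv2
def cam(n):
    """pose of camera: R (cam->world), position, intrinsics; and the picture"""
    c=manip.camera_params(n)
    if n=="wrist":
        o=manip.observe();T=np.eye(4);T[:3,:3]=o["tcp_rot"];T[:3,3]=o["ee_pos"]
        M=T@c["T_tool_cam"]
    else: M=np.linalg.inv(c["view"])
    return M,c,manip.snapshot(n)
def world(M,c,uv,z):
    uv=np.atleast_2d(np.asarray(uv,float))
    d=np.c_[(uv[:,0]-c["cx"])/c["fx"],-(uv[:,1]-c["cy"])/c["fy"],-np.ones(len(uv))]@M[:3,:3].T
    return M[:3,3]+d*((z-M[2,3])/d[:,2])[:,None]
def pix(M,c,p):
    q=(np.atleast_2d(p)-M[:3,3])@M[:3,:3]
    return np.c_[c["cx"]+c["fx"]*q[:,0]/-q[:,2],c["cy"]+c["fy"]*q[:,1]/q[:,2]]
def blobs(mask,amin):
    n,l,s,ce=cv2.connectedComponentsWithStats(mask.astype(np.uint8))
    return [(ce[i],s[i,4]) for i in range(1,n) if s[i,4]>amin]
E
python3 - <<'E'
from h import *
M,c,im=cam("top");h=cv2.cvtColor(im,cv2.COLOR_RGB2HSV)
for n,m in dict(blue=(h[...,0]>100)&(h[...,0]<130)&(h[...,1]>150),orange=(h[...,0]<20)&(h[...,1]>150)).items():
    for ce,a in blobs(m,40): print(n,ce.round(1),a,world(M,c,ce,.032).round(4))
print(world(M,c,[(208.5,177),(289,175),(290,243),(210,245),(228.5,197),(269,196.5)],.024).round(4))
E
```

```text
blue [502.6 128.3] 791 [[ 0.7689 -0.7208  0.032 ]]
orange [50.8 26.1] 1738 [[1.0788 0.5842 0.032 ]]
orange [19.   6.9] 43 [[1.14   0.6819 0.032 ]]
orange [127.   26.6] 42 [[1.0787 0.3625 0.032 ]]
orange [141.6  23.6] 75 [[1.0885 0.3203 0.032 ]]
orange [ 12.6 115. ] 139 [[0.806  0.6695 0.032 ]]
orange [226.3 228.1] 77 [[0.4858 0.0667 0.032 ]]
[[ 0.6291  0.1177  0.024 ]
 [ 0.6346 -0.107   0.024 ]
 [ 0.4455 -0.1062  0.024 ]
 [ 0.441   0.111   0.024 ]
 [ 0.5726  0.0617  0.024 ]
 [ 0.5738 -0.0503  0.024 ]]
```

```bash
for i in 1 2 3; do python3 -m inch '[[0,0,0,0,0,0.12,255],[0,0,0,0,0,0.12,255],[0,0,0,0,0,0.12,255],[0,0,0,0,0,0.12,255],[0,0,0,0,0,0.12,255]]' 20; done
for i in 1 2 3; do python3 -m inch '[[-0.0189,0.0314,0.0018,0,0,0,255],[-0.0189,0.0314,0.0018,0,0,0,255],[-0.0189,0.0314,0.0018,0,0,0,255],[-0.0189,0.0314,0.0018,0,0,0,255],[-0.0189,0.0314,0.0018,0,0,0,255]]'; done
python3 -m inch '[[-0.0189,0.0314,0.0018,0,0,0,255],[-0.0189,0.0314,0.0018,0,0,0,255],[-0.0189,0.0314,0.0018,0,0,0,255],[0,0,0,0,0,0,255],[0,0,0,0,0,0,255]]'
python3 - <<'E'
from h import *
M,c,im=cam("wrist");cv2.imwrite("pics/w1.png",im[...,::-1]);np.savez("w1.npz",M=M,im=im)
o=manip.observe();print(o["clock"],o["ee_pos"],o["tcp_rot"].round(4).tolist(),o["opening"],o["wrist_force"].round(2))
E
```

```text
clock: 0.57
ee_pos: [0.2569, 0.5695, 0.3034]
tcp_rot: [[-0.515, 0.857, -0.0], [0.857, 0.515, -0.001], [-0.0, -0.001, -1.0]]
wrist_force: [-0.0, -0.5, -0.3]
opening: 0.0254
clock: 0.98
ee_pos: [0.2569, 0.5695, 0.3034]
tcp_rot: [[0.059, 0.998, -0.0], [0.998, -0.059, -0.001], [-0.001, -0.0, -1.0]]
wrist_force: [-0.0, 0.1, -0.2]
opening: 0.0001
clock: 1.4
ee_pos: [0.2569, 0.5696, 0.3034]
tcp_rot: [[0.612, 0.791, -0.0], [0.791, -0.612, -0.001], [-0.001, 0.0, -1.0]]
wrist_force: [0.4, -0.8, 0.0]
opening: 0.0003
clock: 1.82
ee_pos: [0.3243, 0.3976, 0.2944]
tcp_rot: [[0.607, 0.795, -0.0], [0.795, -0.607, -0.0], [-0.001, 0.0, -1.0]]
wrist_force: [1.5, 0.1, 0.0]
opening: 0.0001
clock: 2.23
ee_pos: [0.3917, 0.2271, 0.2857]
tcp_rot: [[0.607, 0.794, 0.0], [0.794, -0.607, 0.0], [0.0, 0.0, -1.0]]
wrist_force: [1.0, -0.1, 0.0]
opening: 0.0001
clock: 2.65
ee_pos: [0.459, 0.0566, 0.2768]
tcp_rot: [[0.608, 0.794, 0.0], [0.794, -0.608, 0.0], [0.0, 0.0, -1.0]]
wrist_force: [0.1, 0.1, 0.9]
opening: -0.0003
clock: 3.07
ee_pos: [0.4993, -0.0455, 0.271]
tcp_rot: [[0.61, 0.792, -0.001], [0.792, -0.61, 0.0], [-0.0, -0.001, -1.0]]
wrist_force: [-0.7, 0.3, -0.3]
opening: 0.0003
3.1167 [ 0.49892612 -0.0442739   0.27095224] [[0.6091, 0.7931, -0.0013], [0.7931, -0.6091, 0.0008], [-0.0002, -0.0015, -1.0]] 0.00014714332939384108 [ 0.21  0.24 -0.74]
```

View pics/w1.png

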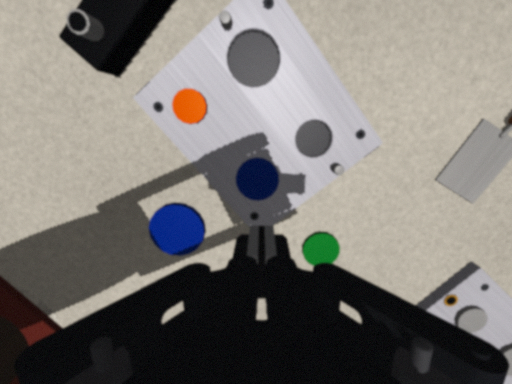

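The wrist view shows the large cavity at (253,57), the small cavity at (313,138), the orange disc at (190,105), and the blue disc at (257,178) in the arm's shadow. Next I'll fit circles on the known planes.

```bash
cat >> h.py <<'E'
def circ(M,c,im,mask,seed,z):
    """circle through the outline of the mask's blob at pixel seed, seen on the plane z: centre, radius"""
    mask=mask.astype(np.uint8);n,l=cv2.connectedComponents(mask)
    k=l[int(seed[1]),int(seed[0])]
    if k==0: return None
    cs,_=cv2.findContours((l==k).astype(np.uint8),cv2.RETR_EXTERNAL,cv2.CHAIN_APPROX_NONE)
    ct=max(cs,key=cv2.contourArea)[:,0,:].astype(float)
    ct+=.5*(ct-ct.mean(0))/np.linalg.norm(ct-ct.mean(0),axis=1)[:,None]
    w=world(M,c,ct,z)[:,:2]
    s=np.linalg.lstsq(np.c_[2*w,np.ones(len(w))],(w**2).sum(1),rcond=None)[0]
    r=np.sqrt(s[2]+s[0]**2+s[1]**2)
    return s[:2],r,np.abs(np.linalg.norm(w-s[:2],axis=1)-r).max()
def masks(im):
    h=cv2.cvtColor(im,cv2.COLOR_RGB2HSV)
    return ((h[...,0]>105)&(h[...,0]<130)&(h[...,1]>140),(h[...,0]<20)&(h[...,1]>150),(h[...,2]<135)&(h[...,1]<90))
E
python3 - <<'E'
from h import *
d=np.load("w1.npz");M,im=d["M"],d["im"];c=manip.camera_params("wrist")
b,o,g=masks(im)
print(im[57,253],im[30,300],im[95,260],im[138,313],im[178,257],im[190,225])
P={}
for n,m,s,z in(("blue",b,(257,178),.032),("orange",o,(190,105),.032),("L",g,(253,57),.024),("S",g,(313,138),.024)):
    P[n]=circ(M,c,im,m,s,z);print(n,P[n])
v=P["L"][0]-P["S"][0];print(np.linalg.norm(v),"yaw",np.degrees(np.arctan2(-v[0],v[1])))
E
```

```text
[102 102 102] [204 200 206] [218 215 223] [90 88 91] [ 1 15 57] [79 80 83]
blue (array([ 0.49275444, -0.04526674]), np.float64(0.02464691009543186), np.float64(0.0007754136358700432))
orange (array([0.48452103, 0.06499081]), np.float64(0.0181900987701575), np.float64(0.0008500072966846836))
L (array([0.57036988, 0.06109203]), np.float64(0.028177089986582787), np.float64(0.0005715073554076813))
S (array([ 0.57330274, -0.0487369 ]), np.float64(0.021288245976930426), np.float64(0.000732957065492125))
0.10986808095487531 yaw 1.5296609120421247
```

```bash
python3 -m inch '[[0.029,-0.0027,0.02,0,0,-0.025,165],[0.029,-0.0027,0.025,0,0,0,165],[0,0,0.038,0,0,0,165],[0,0,0.038,0,0,0,165],[0,0,0.034,0,0,0,165]]' 20
python3 -m inch '[[0,0,0,0,0,0,165],[0,0,0,0,0,0,165],[0,0,0.006,0,0,0,165],[0,0,0,0,0,0,165],[0,0,0,0,0,0,165]]'
```

```text
clock: 3.53
ee_pos: [0.5287, 0.0083, 0.1148]
tcp_rot: [[0.585, 0.811, -0.0], [0.811, -0.585, 0.0], [0.0, -0.0, -1.0]]
wrist_force: [0.8, -0.3, -0.3]
opening: 0.0305
clock: 3.95
ee_pos: [0.531, 0.0058, 0.1128]
tcp_rot: [[0.587, 0.809, 0.004], [0.809, -0.587, -0.0], [0.002, 0.003, -1.0]]
wrist_force: [-0.9, 0.2, -0.2]
opening: 0.0302
```

```bash
python3 -m inch '[[0,0,0.003,0,0,0,165],[0,0,0.003,0,0,0,165],[0,0,0.003,0,0,0,165],[0,0,0.0,0,0,0,165],[0,0,0,0,0,0,165]]'
python3 -m inch '[[0,0,0,0,0,0,165],[0,0,0,0,0,0,165],[0,0,0,0,0,0,165]]'
python3 - <<'E'
from h import *
M,c,im=cam("wrist");cv2.imwrite("pics/w2.png",im[...,::-1])
M,c,im=cam("side");x=im[130:280,140:340];cv2.imwrite("pics/s2.png",cv2.resize(x,None,fx=4,fy=4,interpolation=cv2.INTER_CUBIC)[...,::-1])
for i in range(3):
    o=manip.observe();print(o["clock"],o["ee_pos"],o["wrist_force"]);manip.snapshot("top")
E
```

```text
clock: 4.37
ee_pos: [0.5293, 0.0058, 0.1012]
tcp_rot: [[0.588, 0.809, -0.001], [0.809, -0.588, 0.0], [-0.0, -0.001, -1.0]]
wrist_force: [-0.0, -0.6, -0.3]
opening: 0.0301
clock: 4.62
ee_pos: [0.5296, 0.0058, 0.1016]
tcp_rot: [[0.588, 0.809, 0.0], [0.809, -0.588, 0.0], [0.0, 0.0, -1.0]]
wrist_force: [0.3, 0.8, 0.4]
opening: 0.0299
4.7167 [0.52963936 0.00579247 0.10157923] [-0.711786    0.59062623  0.52896882]
4.7667 [0.5296098  0.00580536 0.10152868] [0.00182543 0.23080656 0.91852921]
4.8167 [0.52958687 0.0058279  0.10152558] [0.67125792 0.39530856 0.1372695 ]
```

View pics/w2.png

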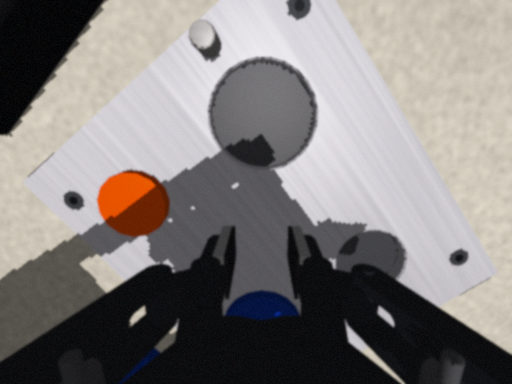

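The view confirms it: the fingers are over bare metal, the large cavity is at (262,110), the orange disc at (133,203), and the blue disc's edge is behind the fingers. Next I step down to find the tip height.

```bash
q(){ grep -E 'ee_pos|wrist'; }
python3 -m inch '[[0,0,0.001,0,0,0,165],[0,0,0.001,0,0,0,165],[0,0,0,0,0,0,165],[0,0,0,0,0,0,165]]'|q
python3 -m inch '[[0,0,0.001,0,0,0,165],[0,0,0,0,0,0,165],[0,0,0,0,0,0,165]]'|q
python3 -m inch '[[0,0,0.001,0,0,0,165],[0,0,0,0,0,0,165],[0,0,0,0,0,0,165]]'|q
```

```text
ee_pos: [0.5295, 0.0058, 0.0994]
wrist_force: [0.6, -0.2, 0.5]
ee_pos: [0.5295, 0.0058, 0.0984]
wrist_force: [0.8, 0.3, 0.3]
ee_pos: [0.5295, 0.0058, 0.0974]
wrist_force: [-0.2, 0.4, 0.7]
```

```bash
q(){ grep -E 'ee_pos|wrist'; }
python3 -m inch '[[0,0,0.0007,0,0,0,165],[0,0,0,0,0,0,165],[0,0,0,0,0,0,165]]'|q
python3 -m inch '[[0,0,0.0007,0,0,0,165],[0,0,0,0,0,0,165],[0,0,0,0,0,0,165]]'|q
```

```text
ee_pos: [0.5295, 0.0058, 0.0968]
wrist_force: [-0.3, 0.3, 0.1]
ee_pos: [0.5297, 0.0058, 0.0962]
wrist_force: [1.1, 1.2, 0.8]
```

```bash
q(){ grep -E 'ee_pos|wrist'; }
python3 -m inch '[[0,0,0.0007,0,0,0,165],[0,0,0,0,0,0,165],[0,0,0,0,0,0,165]]'|q
python3 -m inch '[[0,0,0.0007,0,0,0,165],[0,0,0,0,0,0,165],[0,0,0,0,0,0,165]]'|q
```

```text
ee_pos: [0.5297, 0.0058, 0.0962]
wrist_force: [-3.7, 0.2, 7.0]
ee_pos: [0.5298, 0.0058, 0.0962]
wrist_force: [-6.6, 0.7, 13.5]
```

Contact registers at TCP z = 0.0962, so I'll work at about 0.0978. Next I lift over and set down behind the blue disc.

```bash
q(){ grep -E 'clock|ee_pos|wrist'; }
python3 -m inch '[[0,0,-0.015,0,0,0,165],[0,0,-0.017,0,0,0,165],[-0.03,0,0,0,0,0,165],[-0.03,0,0,0,0,0,165],[-0.03,0,0,0,0,0,165]]'|q
python3 -m inch '[[-0.021,0,0,0,0,0,165],[0,0,0,0,0,0,165],[0,0,0.014,0,0,0,165],[0,0,0.015,0,0,0,165],[0,0,0,0,0,0,165]]'|q
python3 -m inch '[[0,0,0,0,0,0,165],[0,0,0,0,0,0,165],[0,0,0,0,0,0,165]]'|q
python3 - <<'E'
from h import *
M,c,im=cam("wrist");cv2.imwrite("pics/w3.png",im[...,::-1])
b,o,g=masks(im);R=M
from h import *
T=manip.observe();print(T["ee_pos"],T["tcp_rot"][:,0])
p=pix(M,c,[[.4928,-.0453,.032]])[0];print(p)
r=circ(M,c,im,b,p,.032);print(r)
print("ahead, lateral",(r[0]-T["ee_pos"][:2])@T["tcp_rot"][:2,:2])
for k,z in(((.5704,.0611),.024),):
    u=pix(M,c,[[*k,z]])[0];r=circ(M,c,im,g,u,z);print(u,r,(r[0]-T["ee_pos"][:2])@T["tcp_rot"][:2,:2])
E
```

```text
clock: 7.12
ee_pos: [0.4763, -0.0675, 0.1271]
wrist_force: [0.3, -0.3, 0.7]
clock: 7.53
ee_pos: [0.4646, -0.0839, 0.0967]
wrist_force: [0.2, 0.0, -0.0]
clock: 7.78
ee_pos: [0.4645, -0.0837, 0.0979]
wrist_force: [-1.0, 1.1, -0.4]
[ 0.46453201 -0.08374098  0.0979594 ] [5.87212556e-01 8.09432765e-01 1.12473317e-04]
[261.96931231 159.0197213 ]
(array([ 0.49233851, -0.04620851]), np.float64(0.024863979020629208), np.float64(0.00039198936861507133))
ahead, lateral [0.04670834 0.00046795]
[ 262.65639128 -173.11240964] (array([ 0.40949193, -0.13179961]), np.float64(0.11624906669729405), np.float64(0.07893932418717074)) [-0.07122046 -0.01633062]
```

View pics/w3.png

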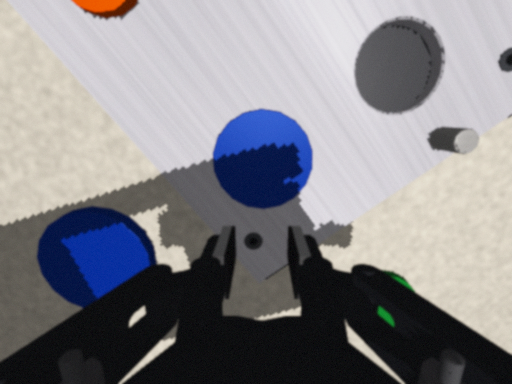

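The blue disc at (263,158) is centred ahead of the two fingertips. The large cavity is dead ahead, out of frame. I'll push now.

```bash
q(){ grep -E 'clock|ee_pos|wrist'; }
for i in 1 2; do python3 -m inch '[[0.005,0,0,0,0,0,165],[0.004,0,0,0,0,0,165],[0.004,0,0,0,0,0,165],[0.004,0,0,0,0,0,165],[0.004,0,0,0,0,0,165]]'|q; done
for i in 1 2 3 4; do python3 -m inch '[[0.004,0,0,0,0,0,165],[0.004,0,0,0,0,0,165],[0.004,0,0,0,0,0,165],[0.004,0,0,0,0,0,165],[0.004,0,0,0,0,0,165]]'|q; done
python3 - <<'E'
from h import *
M,c,im=cam("wrist");cv2.imwrite("pics/w4.png",im[...,::-1])
b,o,g=masks(im)
T=manip.observe();e=T["ee_pos"];X=T["tcp_rot"]
p=pix(M,c,[[*(e+X[:,0]*.032)[:2],.032]])[0]
r=circ(M,c,im,b,p,.032);print(r,"ahead, lateral",(r[0]-e[:2])@X[:2,:2],"L",(np.array([.5704,.0611])-e[:2])@X[:2,:2])
E
```

```text
clock: 8.25
ee_pos: [0.477, -0.0666, 0.0978]
wrist_force: [-0.5, 0.2, 0.9]
clock: 8.67
ee_pos: [0.4892, -0.0496, 0.0977]
wrist_force: [0.6, -0.0, -0.3]
clock: 9.08
ee_pos: [0.501, -0.0335, 0.0977]
wrist_force: [0.5, -0.2, -0.3]
clock: 9.5
ee_pos: [0.5127, -0.0173, 0.0977]
wrist_force: [-0.0, -0.5, 0.0]
clock: 9.92
ee_pos: [0.5245, -0.0011, 0.0977]
wrist_force: [-0.4, -0.8, -0.2]
clock: 10.33
ee_pos: [0.5363, 0.015, 0.0977]
wrist_force: [-0.4, -0.6, 0.2]
(array([0.55479918, 0.04074125]), np.float64(0.025135020883071436), np.float64(0.0012289988321743973)) ahead, lateral [ 0.03113322 -0.00015504] L [0.05677345 0.00051039]
```

View pics/w4.png

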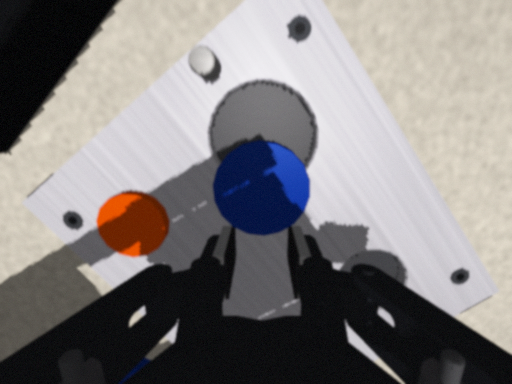

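The blue disc at (262,187) is nestled between the tips and entering the cavity mouth at (262,130), with about 25 mm to go.

```bash
q(){ grep -E 'clock|ee_pos|wrist'; }
for i in 1 2; do python3 -m inch '[[0.0025,0,0,0,0,0,165],[0.0025,0,0,0,0,0,165],[0.0025,0,0,0,0,0,165],[0.0025,0,0,0,0,0,165],[0.0025,0,0,0,0,0,165]]'|q; done
cat > chk.py <<'E'
import sys
from h import *
name,which,lx,ly=sys.argv[1],int(sys.argv[2]),float(sys.argv[3]),float(sys.argv[4])
M,c,im=cam("wrist");cv2.imwrite(f"pics/{name}.png",im[...,::-1])
T=manip.observe();e=T["ee_pos"];X=T["tcp_rot"]
for z in(.032,.022):
    p=pix(M,c,[[lx,ly,z]])[0];r=circ(M,c,im,masks(im)[which],p,z)
    if r: print(z,r,"disc ahead,lat",(r[0]-e[:2])@X[:2,:2])
print("cavity",(np.array([lx,ly])-e[:2])@X[:2,:2])
E
python3 chk.py w5 0 .5704 .0611
```

```text
clock: 10.8
ee_pos: [0.5435, 0.025, 0.0977]
wrist_force: [-1.2, -0.5, 0.4]
clock: 11.22
ee_pos: [0.5509, 0.0352, 0.0977]
wrist_force: [0.0, 0.8, -1.1]
0.032 (array([0.56962517, 0.06104886]), np.float64(0.024717236768087996), np.float64(0.0011030814547779676)) disc ahead,lat [ 3.15905954e-02 -3.90089939e-05]
0.022 (array([0.56800109, 0.05880994]), np.float64(0.026556046262005292), np.float64(0.0011851438904261213)) disc ahead,lat [ 2.88246546e-02 -3.81455731e-05]
cavity [0.03208713 0.000558  ]
```

```bash
python3 -m inch '[[0.001,0,0,0,0,0,165],[0.001,0,0,0,0,0,165],[0.001,0,0,0,0,0,165],[0,0,0,0,0,0,165],[0,0,0,0,0,0,165]]'; python3 chk.py w6 0 .5704 .0611
```

```text
clock: 11.68
ee_pos: [0.5525, 0.0374, 0.0977]
tcp_rot: [[0.588, 0.809, -0.0], [0.809, -0.588, -0.0], [-0.0, 0.0, -1.0]]
wrist_force: [-0.6, 0.8, -0.4]
opening: 0.03
0.032 (array([0.57097104, 0.06282364]), np.float64(0.023567051927195597), np.float64(0.0005662361533044676)) disc ahead,lat [3.15082015e-02 1.87468202e-05]
0.022 (array([0.56932655, 0.06055411]), np.float64(0.025319867323025824), np.float64(0.0006083503494271163)) disc ahead,lat [2.87055059e-02 2.14317810e-05]
cavity [0.02977793 0.00056935]
```

View pics/w6.png

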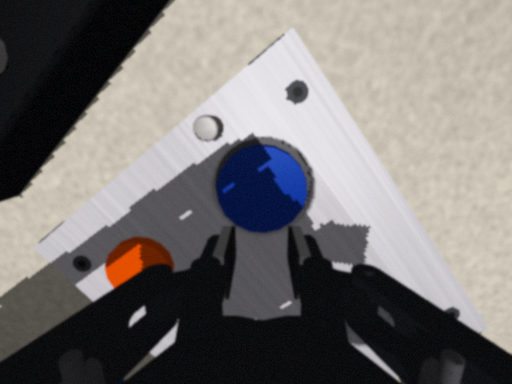

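The blue disc at (262,188) now lies inside the cavity with a uniform dark rim. On the plane z = 0.022 the fit gives r = 25.3 mm, the same apparent radius it had on top, so it is flat. Next I lift, turn to yaw −45° and re-measure for the orange disc.

```bash
q(){ grep -E 'clock|ee_pos|opening'; }
python3 -m inch '[[0,0,-0.02,0,0,0,165],[0,0,-0.03,0,0,0,165],[-0.02,0,-0.035,0,0,0,195],[-0.03,0,-0.035,0,0,0,195],[-0.03,0,0,0,0,0,195]]'|q
for i in 1 2 3; do python3 -m inch '[[0,0,0,0,0,0.1152,195],[0,0,0,0,0,0.1152,195],[0,0,0,0,0,0.1152,195],[0,0,0,0,0,0.1152,195],[0,0,0,0,0,0.1152,195]]'|q; done
python3 -m inch '[[0,0,0,0,0,0,195],[0,0,0,0,0,0,195],[0,0,0,0,0,0,195]]'
cat > look.py <<'E'
import sys
from h import *
M,c,im=cam("wrist");cv2.imwrite(f"pics/{sys.argv[1]}.png",im[...,::-1])
b,o,g=masks(im);T=manip.observe();e=T["ee_pos"];X=T["tcp_rot"];print(e,T["qpos"].round(3),"yaw",np.degrees(np.arctan2(X[1,0],X[0,0])))
for n,m,p in(("blue",b,(.5693,.0606,.022)),("orange",o,(.4845,.065,.032)),("orangeS",o,(.5733,-.0487,.022)),("S",g,(.5733,-.0487,.024))):
    u=pix(M,c,[p])[0]
    try: r=circ(M,c,im,m,u,p[2]);print(n,u.round(),r,(r[0]-e[:2])@X[:2,:2])
    except Exception as x: print(n,u.round(),x)
E
python3 look.py w7
```

```text
clock: 12.15
ee_pos: [0.5106, -0.0258, 0.2217]
opening: 0.0199
clock: 12.57
ee_pos: [0.507, -0.0252, 0.2144]
opening: 0.0203
clock: 12.98
ee_pos: [0.5071, -0.0251, 0.2143]
opening: 0.02
clock: 13.4
ee_pos: [0.5071, -0.0251, 0.2143]
opening: 0.0205
clock: 13.65
ee_pos: [0.5071, -0.0251, 0.2143]
tcp_rot: [[0.71, -0.705, 0.0], [-0.705, -0.71, -0.0], [0.0, 0.0, -1.0]]
wrist_force: [0.0, 0.2, 0.2]
opening: 0.02
[ 0.50712813 -0.02505529  0.21432739] [-0.205  0.024  1.917 -0.     1.201  2.149] yaw -44.83988015276759
blue [158. 203.] (array([0.5692144, 0.0589327]), np.float64(0.025675918673073478), np.float64(0.0009058128788026615)) [-0.01519814 -0.10333298]
orange [215. 263.] 'NoneType' object is not subscriptable
orangeS [228. 122.] 'NoneType' object is not subscriptable
S [228. 123.] (array([ 0.57358151, -0.04947815]), np.float64(0.021334507140906754), np.float64(0.0006596908122621717)) [ 0.06434201 -0.02954037]
```

View pics/w7.png

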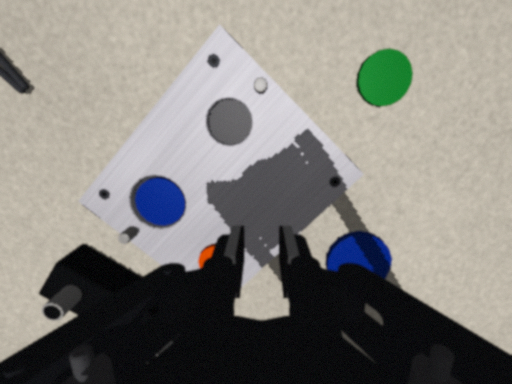

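The view shows blue seated at (159,201), the small cavity empty at (229,122), and orange behind the left finger at (210,258). Next I move above the orange start point, still high.

```bash

python3 -m inch '[[-0.0281,-0.013,0.016,0,0,0,195],[-0.0281,-0.013,0.016,0,0,0,195],[-0.0281,-0.013,0.016,0,0,0,195],[-0.0281,-0.013,0.016,0,0,0,195],[0,0,0,0,0,0,195]]'
python3 -m inch '[[0,0,0,0,0,0,195],[0,0,0,0,0,0,195],[0,0,0,0,0,0,195]]' >/dev/null
python3 look.py w8
```

```text
clock: 14.12
ee_pos: [0.4601, 0.0947, 0.1467]
tcp_rot: [[0.711, -0.703, -0.007], [-0.703, -0.711, 0.001], [-0.006, 0.004, -1.0]]
wrist_force: [-0.7, -0.2, -0.7]
opening: 0.0201
[0.46567344 0.09034407 0.15138742] [ 0.025  0.031  2.043 -0.     1.066  2.382] yaw -45.032529151813755
blue [184.  79.] (array([0.56829946, 0.05955989]), np.float64(0.025499304102198285), np.float64(0.0006896634185883793)) [ 0.09430627 -0.05085313]
orange [266. 172.] (array([0.48428057, 0.06468242]), np.float64(0.01825634390569244), np.float64(0.0007857891524686751)) [0.03130554 0.0049706 ]
orangeS [296. -64.] 'NoneType' object is not subscriptable
S [297. -66.] 'NoneType' object is not subscriptable
```

View pics/w8.png

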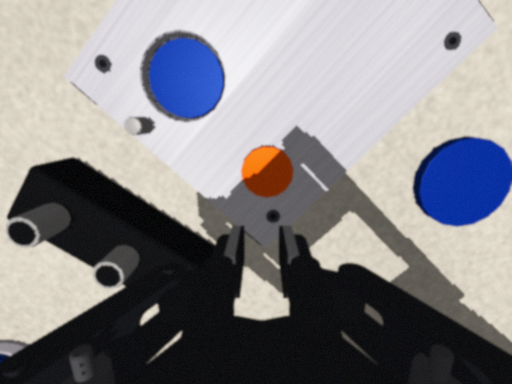

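Orange is at (267,170), just ahead of the fingertips, and blue is still seated at (184,78). The rack runs along the lower left, so I'll check its clearance before descending.

```bash
python3 - <<'E'
from h import *
c=manip.camera_params("wrist");o=manip.observe();T=np.eye(4);T[:3,:3]=o["tcp_rot"];T[:3,3]=o["ee_pos"];M=T@c["T_tool_cam"]
a,b=world(M,c,[(75,158),(215,243)],.045)[:,:2];print(a,b)
t=np.array([.462,.0868])
for dx in(-.011,.011):
    f=t+o["tcp_rot"][:2,:2]@np.array([dx,-.025]); d=b-a;print(f,"dist to rack edge",np.cross(d,f-a)/np.linalg.norm(d))
E
python3 -m inch '[[-0.001,0.005,0.015,0,0,0,195],[0,0,0.015,0,0,0,195],[0,0,0.01,0,0,0,195],[0,0,0,0,0,0,195],[0,0,0,0,0,0,195]]'
```

```text
[0.58246827 0.14547498] [0.4758151  0.12602308]
[0.4719139  0.11225023] dist to rack edge 0.012849366414760116
[0.48746139 0.09668508] dist to rack edge 0.030951533715844935
clock: 14.83
ee_pos: [0.4603, 0.0879, 0.1103]
tcp_rot: [[0.707, -0.708, -0.001], [-0.708, -0.707, -0.0], [-0.001, 0.001, -1.0]]
wrist_force: [-1.2, 0.6, 0.3]
opening: 0.0199<stdin>:6: DeprecationWarning: Arrays of 2-dimensional vectors are deprecated. Use arrays of 3-dimensional vectors instead. (deprecated in NumPy 2.0)
```

```bash
python3 -m inch '[[0,0,0.008,0,0,0,195],[0,0,0.0052,0,0,0,195],[0,0,0,0,0,0,195],[0,0,0,0,0,0,195],[0,0,0,0,0,0,195]]'; python3 look.py w9
```

```text
clock: 15.25
ee_pos: [0.4601, 0.0884, 0.0972]
tcp_rot: [[0.707, -0.707, -0.0], [-0.707, -0.707, -0.0], [-0.0, 0.0, -1.0]]
wrist_force: [0.6, -0.4, -0.0]
opening: 0.0201
[0.4601482  0.08844864 0.09718243] [ 0.021  0.115  2.077 -0.     0.949  2.377] yaw -44.979151463133846
blue [141.  59.] (array([0.56802847, 0.0594645 ]), np.float64(0.025509172392477252), np.float64(0.0005850258730104065)) [ 0.09679805 -0.05575277]
orange [258. 188.] (array([0.48439164, 0.06450534]), np.float64(0.01833757841216605), np.float64(0.0006549723832755643)) [ 0.03407325 -0.00019983]
orangeS [ 300. -158.] 'NoneType' object is not subscriptable
S [ 300. -163.] (array([0.42721901, 0.14133086]), np.float64(0.12504149403156878), np.float64(0.07774042771210657)) [-0.06067269 -0.01413101]
```

```bash
q(){ grep -E 'clock|ee_pos|wrist'; }
python3 -m inch '[[0.004,0,-0.0007,0,0,0,195],[0.0035,0,0,0,0,0,195],[0,0,0,0,0,0,195]]'|q
for i in 1 2 3 4 5 6; do python3 -m inch '[[0.004,0.00048,0,0,0,0,195],[0.004,0.00048,0,0,0,0,195],[0.004,0.00048,0,0,0,0,195],[0.004,0.00048,0,0,0,0,195],[0.004,0.00048,0,0,0,0,195]]'|q; done
cat > ochk.py <<'E'
import sys
from h import *
M,c,im=cam("wrist");cv2.imwrite(f"pics/{sys.argv[1]}.png",im[...,::-1])
b,o,g=masks(im);T=manip.observe();e=T["ee_pos"];X=T["tcp_rot"]
for z in(.032,.022):
    p=e+X[:,0]*.0265;p[2]=z;r=circ(M,c,im,o,pix(M,c,[p])[0],z);print(z,r,(r[0]-e[:2])@X[:2,:2])
print("S",(np.array([.5735,-.0491])-e[:2])@X[:2,:2],e,T["wrist_force"].round(1))
E
python3 ochk.py w10
```

```text
clock: 15.55
ee_pos: [0.4663, 0.0826, 0.0982]
wrist_force: [0.5, 0.2, -0.3]
clock: 15.97
ee_pos: [0.4782, 0.0668, 0.0978]
wrist_force: [-0.6, -0.7, -0.4]
clock: 16.38
ee_pos: [0.4906, 0.0511, 0.0978]
wrist_force: [0.2, -0.6, 0.1]
clock: 16.8
ee_pos: [0.5031, 0.0353, 0.0978]
wrist_force: [-0.8, -0.8, 0.4]
clock: 17.22
ee_pos: [0.5155, 0.0194, 0.0978]
wrist_force: [0.6, 0.4, 1.3]
clock: 17.63
ee_pos: [0.528, 0.0036, 0.0979]
wrist_force: [1.0, 0.2, 0.4]
clock: 18.05
ee_pos: [0.5404, -0.0123, 0.0978]
wrist_force: [-0.5, -0.1, 0.3]
0.032 (array([ 0.55963535, -0.03319084]), np.float64(0.01855459526778401), np.float64(0.0010238932991212674)) [0.0276626  0.00120855]
0.022 (array([ 0.5574184 , -0.03097631]), np.float64(0.019933337260277528), np.float64(0.0010999760520378626)) [0.02452907 0.0012104 ]
S [0.04871593 0.0026533 ] [ 0.54093041 -0.01277502  0.09799377] [ 0.1 -0.2 -1. ]
```

View pics/w10.png

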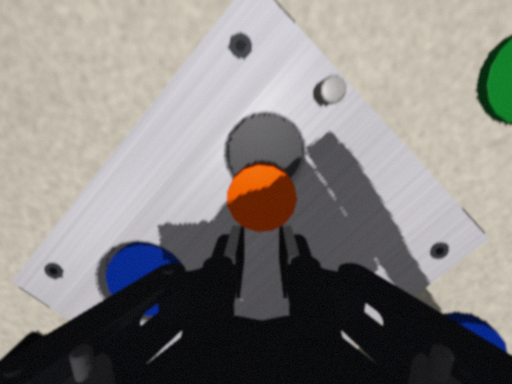

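The orange disc at (262,197) is at the lip of the small cavity at (265,150), with 21 mm to go and 1.4 mm lateral.

```bash
q(){ grep -E 'clock|ee_pos|wrist'; }
for i in 1 2; do python3 -m inch '[[0.002,0.00015,0,0,0,0,195],[0.002,0.00015,0,0,0,0,195],[0.002,0.00015,0,0,0,0,195],[0.002,0.00015,0,0,0,0,195],[0.002,0.00015,0,0,0,0,195]]'|q; done
python3 ochk.py w11
python3 -m inch '[[0.001,0,0,0,0,0,195],[0.001,0,0,0,0,0,195],[0.001,0,0,0,0,0,195],[0,0,0,0,0,0,195],[0,0,0,0,0,0,195]]'|q
python3 ochk.py w12
```

```text
clock: 18.52
ee_pos: [0.5468, -0.0196, 0.0978]
wrist_force: [0.5, 0.6, -0.8]
clock: 18.93
ee_pos: [0.5534, -0.0273, 0.0978]
wrist_force: [-0.0, 0.3, 0.6]
0.032 (array([ 0.57305271, -0.04867808]), np.float64(0.018364139553676374), np.float64(0.0009209105287267851)) [0.02864964 0.00123259]
0.022 (array([ 0.57086987, -0.04649664]), np.float64(0.019728910604950523), np.float64(0.0009893500015802081)) [0.02556363 0.00123346]
S [0.02926427 0.00121468] [ 0.55366512 -0.02754888  0.09791614] [ 0.2 -0.1  0.7]
clock: 19.4
ee_pos: [0.5554, -0.0292, 0.0978]
wrist_force: [0.0, -0.0, -0.7]
0.032 (array([ 0.57499729, -0.05048674]), np.float64(0.017427395462961993), np.float64(0.0006679952207034774)) [0.02888253 0.00114249]
0.022 (array([ 0.57280967, -0.0482946 ]), np.float64(0.01872252169273396), np.float64(0.0007176376433855533)) [0.02578556 0.0011388 ]
S [0.02684319 0.00122033] [ 0.55537872 -0.029259    0.09782395] [ 0.2  0.5 -0.1]
```

View pics/w12.png

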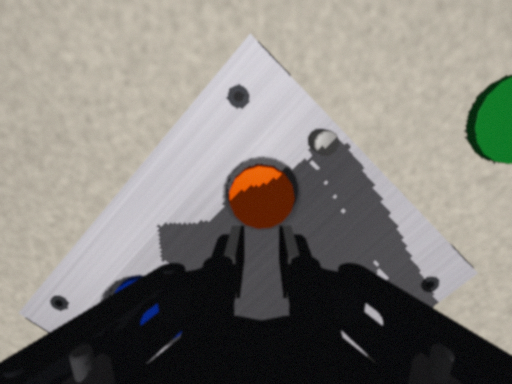

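The orange disc at (262,195) sits inside the small cavity with a dark rim around it. I'll retreat straight up and verify both.

```bash
python3 -m inch '[[-0.001,0,-0.01,0,0,0,195],[0,0,-0.03,0,0,0,195],[-0.015,-0.015,-0.03,0,0,0,195],[-0.025,0,-0.03,0,0,0,195],[-0.025,0,-0.03,0,0,0,195]]'
python3 -m inch '[[-0.02,0,0,0,0,0,195],[0,0,0,0,0,0,195],[0,0,0,0,0,0,195],[0,0,0,0,0,0,195],[0,0,0,0,0,0,195]]'>/dev/null
python3 look.py w13; python3 - <<'E'
import cv2,numpy as np
from h import *
a=cv2.imread("pics/w13.png");M,c,im=cam("top");x=cv2.resize(im[150:300,150:350],(512,384),interpolation=cv2.INTER_CUBIC)[...,::-1]
cv2.imwrite("pics/f.png",cv2.resize(np.vstack([a[:300],x]),None,fx=.85,fy=.85))
E
```

```text
clock: 19.87
ee_pos: [0.5191, 0.0285, 0.23]
tcp_rot: [[0.707, -0.707, 0.001], [-0.707, -0.707, 0.0], [0.0, -0.001, -1.0]]
wrist_force: [-0.2, 0.4, 0.1]
opening: 0.0202
[0.50526829 0.04154855 0.22715913] [-0.074  0.008  1.907 -0.     1.228  2.283] yaw -45.03441029218812
blue [203. 154.] (array([0.56890382, 0.05935256]), np.float64(0.025554589809694286), np.float64(0.0007656135312836404)) [ 0.03237317 -0.05760585]
orange [258. 215.] 'NoneType' object is not subscriptable
orangeS [276.  69.] (array([ 0.57194849, -0.04734217]), np.float64(0.018705320776890983), np.float64(0.0006329416834136327)) [0.11001463 0.01563922]
S [277.  69.] 'NoneType' object is not subscriptable
```

View pics/f.png

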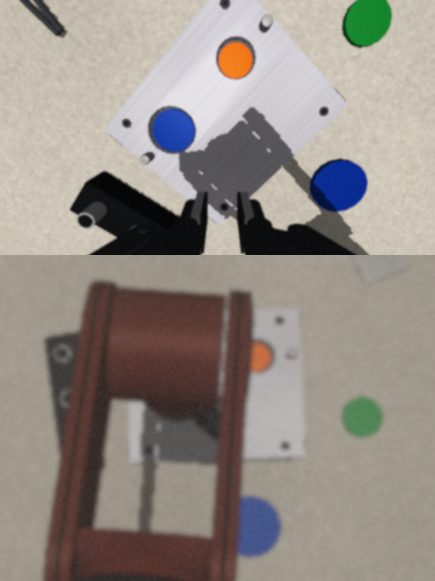

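Both discs look seated: blue at (173,130) and orange at (236,58). I've used all 12 views, so I'll test flatness numerically by fitting each disc's height and tilt jointly over several wrist viewpoints.

```bash
cat > cap.py <<'E'
import sys
from h import *
M,c,im=cam("wrist");np.savez(f"v{sys.argv[1]}.npz",M=M,im=im);print(manip.observe()["ee_pos"])
E
q(){ grep ee_pos >/dev/null; }
S='[[0,0,0,0,0,0,195],[0,0,0,0,0,0,195],[0,0,0,0,0,0,195]]'
python3 cap.py 0
python3 -m inch '[[0.03,0,0.02,0,0,0,195],[0.03,0,0.02,0,0,0,195],[0,0,0,0,0,0,195],[0,0,0,0,0,0,195],[0,0,0,0,0,0,195]]'|q; python3 cap.py 1
python3 -m inch '[[0,0.03,0,0,0,0,195],[0,0.03,0,0,0,0,195],[0,0.03,0,0,0,0,195],[0,0,0,0,0,0,195],[0,0,0,0,0,0,195]]'|q; python3 cap.py 2
python3 -m inch '[[0,-0.035,0,0,0,0,195],[0,-0.035,0,0,0,0,195],[0,-0.035,0,0,0,0,195],[0,-0.035,0,0,0,0,195],[0,-0.035,0,0,0,0,195]]'|q;python3 -m inch '[[-0.01,0,0,0,0,0,195],[-0.02,0,0,0,0,0,195],[0,0,0,0,0,0,195],[0,0,0,0,0,0,195]]'|q; python3 cap.py 3
python3 -m inch '[[-0.03,0.03,0,0,0,0,195],[-0.03,0.03,0,0,0,0,195],[-0.01,0.03,0,0,0,0,195],[0,0,0,0,0,0,195],[0,0,0,0,0,0,195]]'|q; python3 cap.py 4
cat > tilt.py <<'E'
from h import *
from scipy.optimize import least_squares
c=manip.camera_params("wrist")
def contour(mask,u):
    n,l=cv2.connectedComponents(mask.astype(np.uint8));H,W=l.shape
    x,y=np.round(u).astype(int)
    if not(20<x<W-20 and 20<y<H-20) or l[y,x]==0: return None
    cs,_=cv2.findContours((l==l[y,x]).astype(np.uint8),cv2.RETR_EXTERNAL,cv2.CHAIN_APPROX_NONE)
    return max(cs,key=cv2.contourArea)[:,0,:].astype(float)
for n,k,p0,R in(("blue",0,(.5693,.0600,.022),.0253),("orange",1,(.5725,-.0478,.022),.0185)):
    V=[]
    for i in range(5):
        d=np.load(f"v{i}.npz");ct=contour(masks(d["im"])[k],pix(d["M"],c,[p0])[0])
        if ct is None or ct.min()<3 or ct[:,0].max()>508 or ct[:,1].max()>380: continue
        q=circ(d["M"],c,d["im"],masks(d["im"])[k],pix(d["M"],c,[p0])[0],.022)
        print(n,i,len(ct),q[0].round(4),round(q[1],4),"res",round(q[2],4))
        if q[2]<.0016: V.append((d["M"],ct))
    def f(s):
        nrm=np.array([s[3],s[4],1]);nrm/=np.linalg.norm(nrm);P=s[:3];out=[]
        for j,(M,ct) in enumerate(V):
            d=np.c_[(ct[:,0]-c["cx"])/c["fx"],-(ct[:,1]-c["cy"])/c["fy"],-np.ones(len(ct))]@M[:3,:3].T
            o=M[:3,3]+np.r_[s[6+2*j:8+2*j],0]; w=o+d*(((P-o)@nrm)/(d@nrm))[:,None]
            out.append((np.linalg.norm(w-P,axis=1)-s[5])*1e3)
        return np.r_[np.concatenate(out),s[6:]*1e3*3,(s[5]-R)*1e4]
    r=least_squares(f,np.r_[p0,0,0,R,np.zeros(2*len(V))],loss="soft_l1",x_scale=np.r_[[.001]*3,.1,.1,[.001]*(1+2*len(V))])
    cov=np.linalg.pinv(r.jac.T@r.jac)
    print(n,len(V),"pos",r.x[:3].round(4),"tilt deg",np.degrees(r.x[3:5]).round(1),"+-",np.degrees(np.sqrt(np.diag(cov))[3:5]).round(1),"z sd mm",1e3*np.sqrt(cov[2,2]).round(5),"R",r.x[5].round(4),"rms",np.sqrt((r.fun**2).mean()).round(2))
E
python3 tilt.py
```

```text
[0.50526845 0.04157647 0.22710116]
[ 5.47527235e-01 -1.65404605e-04  1.88037402e-01]
[ 0.48429938 -0.06377006  0.18922346]
[0.58672713 0.08204054 0.18832316]
[0.47561487 0.06639258 0.18886895]
blue 0 139 [0.5688 0.0594] 0.0256 res 0.0007
blue 1 152 [0.5694 0.059 ] 0.0258 res 0.0017
blue 2 146 [0.5694 0.0589] 0.0256 res 0.001
blue 3 158 [0.5704 0.0592] 0.0256 res 0.0011
blue 4 173 [0.5693 0.0596] 0.0255 res 0.0006
blue 4 pos [0.5696 0.0597 0.0206] tilt deg [ 1.3 -0.3] +- [0.5 0.5] z sd mm 0.65 R 0.0253 rms 0.34
orange 0 116 [ 0.572  -0.0474] 0.0187 res 0.0006
orange 1 122 [ 0.5725 -0.0475] 0.0187 res 0.0007
orange 2 124 [ 0.5721 -0.0482] 0.0191 res 0.0008
orange 3 131 [ 0.5728 -0.0472] 0.019 res 0.0009
orange 4 pos [ 0.5724 -0.0477  0.0208] tilt deg [ 2.3 -2.4] +- [1.2 1. ] z sd mm 0.65 R 0.0186 rms 0.37
```

The fits put both upper faces at z ≈ 0.021 (0.022 expected), with tilts of 1–3° that the fit noise can explain. A disc hung on the rim would read about 14° at z ≈ 0.027.

```bash
python3 -c "
from plant import manip
o=manip.observe();print(o['clock'],o['wrist_force']);print(manip.sign_off())"
```

```text
22.6333 [0.32566763 0.35545999 0.63838872]
the job is handed in; nothing more can be done
None
```

Both discs are in their own cavities and the job is handed in at 22.6 s of the 51 s allowed. I pushed each one in a straight line with the two partly open fingertips, first blue into the large cavity, then orange into the small one.

- **Seating:** A fit over four wrist-camera views each put the upper faces at z ≈ 20.6 mm (blue) and 20.8 mm (orange), where 22 mm was expected. The tilts came out at about 1° and 3°, while a disc caught on the rim would show about 14°. The orange tilt is slightly above the fit's stated error of 1.0–1.2°. I read both discs as lying flat.
- **Position:** Both centres are about 1.5–2 mm from the cavity centres, within the 2.5 mm to spare. I had used all 12 picture views, so this last check was numerical only.
- **Forces:** While pushing, the wrist force stayed within sensor noise, about 1 N. To find the tip height I touched the bare mould once before the pushes, which reached about 15 N.
- **Everything else:** Nothing else was touched. The fingers passed about 13 mm from the rack by my measurement, and the arm was clear of everything at hand-in.

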